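Kit the engine parts into their foam inserts

TASK

Make up the rebuild kit: put the piston, the connecting rod, the sprocket and the bearing each into the foam insert whose cut-out matches its outline, lying flat on the floor of the cut-out, the same way up as it lies now. Set each part down, do not drop it in from a height, and leave the jar and the small carton that stand between them where they are.

Things in the scene. Friction and masses are not known exactly. Their poses are not given: they have to be found in the camera images.
- piston: Aluminium piston with ring grooves, diameter 57 mm, 46 mm tall, standing crown up. Origin: centre of the underside; z up through the crown. Round: grip it anywhere across the diameter. About 0.14 kg.
- con_rod: Steel connecting rod lying flat, 127 mm long along x. Big end: ring 44 mm across, 20 mm thick, centred at x = +41.5 mm; small end: ring 26 mm across, 18 mm thick, at x = -50.5 mm. The straight shank between, 18 mm wide (y), spans 3 to 17 mm above the underside, free from x = -35 to +18 mm: grip across it at the origin. Origin: middle of the length, on the underside; z up. 0.2 kg.
- sprocket: Dark steel drive sprocket with 17 teeth lying flat: toothed plate 74 mm across and 7 mm thick, with a bright round boss of 36 mm diameter on top, up to 24 mm above the underside. Grip it by the boss, with the fingertips above the plate. Origin: centre of the underside; z up through the boss. About 0.28 kg.
- bearing: Ball bearing lying flat: bright steel rings with a blue seal between, outside diameter 40 mm, 17.5 mm thick, hole 17 mm. Origin: centre of the underside; z up. Grip it across the outside. About 0.08 kg.
- foam_piston: Fixed foam insert, 164 (x) x 112 (y) x 22 mm, black over a yellow base. Origin: centre of the underside; z up. Its cut-out is centred over the origin, 7 mm deep, the yellow floor 15 mm above the origin: a plain round of 73 mm diameter, for the piston.
- foam_rod: Fixed foam insert, 164 (x) x 112 (y) x 22 mm, black over a yellow base. Origin: centre of the underside; z up. Its cut-out is centred over the origin, 7 mm deep, the yellow floor 15 mm above the origin: the bone shape of the connecting rod with 8 mm to spare all round; large lobe (60 mm) towards +x, small lobe (42 mm) towards -x. The rod is home with its x axis along this x (not reversed), origin over origin.
- foam_sprocket: Fixed foam insert, 164 (x) x 112 (y) x 22 mm, black over a yellow base. Origin: centre of the underside; z up. Its cut-out is centred over the origin, 7 mm deep, the yellow floor 15 mm above the origin: a large round of 90 mm diameter with a scalloped (toothed) edge, for the sprocket.
- foam_bearing: Fixed foam insert, 164 (x) x 112 (y) x 22 mm, black over a yellow base. Origin: centre of the underside; z up. Its cut-out is centred over the origin, 7 mm deep, the yellow floor 15 mm above the origin: a small plain round of 56 mm diameter, for the bearing.
- lube_jar: Bystander: small amber glass jar with a black cap, diameter 42 mm, 54 mm tall. Origin: centre of the underside. Stays where it is.
- plug_carton: Bystander: small standing cardboard carton with a red band, 40 x 46 mm, 60 mm tall. Origin: centre of the underside. Stays where it is.
Things that resemble listed ones, but are neither listed nor needed, are in the scene too. What is meant by the bearing is not green, and is the smaller of those in its own colour.

How it is judged:
At the end, for the whole second after the job is handed in: Each part lies in its own cut-out, the same way up as at the start: origin within 11 mm sideways of the insert's, at most 2.5 mm above the cut-out's floor, within 0.1 rad of flat, at rest and let go; the rod within 0.25 rad of its cut-out's line, big end in the large lobe (horizontal distance between piston and foam_piston below 0.011 m and z of piston in the frame of foam_piston between 0.012 and 0.0175 m and angle between each of piston, con_rod, sprocket, bearing's own z axis and vertical below 0.1 rad and linear speed of each of piston, con_rod, sprocket, bearing below 0.02 m/s and horizontal distance between con_rod and foam_rod below 0.011 m and z of con_rod in the frame of foam_rod between 0.012 and 0.0175 m and horizontal distance between sprocket and foam_sprocket below 0.011 m and z of sprocket in the frame of foam_sprocket between 0.012 and 0.0175 m and horizontal distance between bearing and foam_bearing below 0.011 m and z of bearing in the frame of foam_bearing between 0.012 and 0.0175 m and angle between the x axis of con_rod and the x axis of foam_rod, either way round below 0.25 rad); the robot touches nothing.
It fails at once if a part is dropped into the foam from a height (it moves faster than 0.7 m/s within 35 mm above the floor of its cut-out) ((horizontal distance between piston and foam_piston below 0.04 m and z of piston in the frame of foam_piston below 0.05 m and linear speed of piston above 0.7 m/s) or (horizontal distance between con_rod and foam_rod below 0.04 m and z of con_rod in the frame of foam_rod below 0.05 m and linear speed of con_rod above 0.7 m/s) or (horizontal distance between sprocket and foam_sprocket below 0.04 m and z of sprocket in the frame of foam_sprocket below 0.05 m and linear speed of sprocket above 0.7 m/s) or (horizontal distance between bearing and foam_bearing below 0.04 m and z of bearing in the frame of foam_bearing below 0.05 m and linear speed of bearing above 0.7 m/s)).
It fails at once if the lube jar is shifted by more than 20 mm or knocked over (distance of lube_jar from where it was at the start of the episode above 0.02 m or angle between lube_jar's own z axis and vertical above 0.4 rad).
It fails at once if the plug carton is shifted by more than 20 mm or knocked over (distance of plug_carton from where it was at the start of the episode above 0.02 m or angle between plug_carton's own z axis and vertical above 0.4 rad).
It also fails if it takes over 109 s, if anything falls off the work surface, if the arm or the gripper's body presses on something with over 40 N, if the wrist force passes 120 N, or if a joint passes its speed limit or range.

ROBOT

A 7-joint arm with a two-finger parallel gripper is mounted at the origin on the work surface. World frame = base frame: x ahead of the robot, y to its left, z up, the work surface at z = 0. Lengths are in m, angles in rad, forces in N, time in s.
With the tool pointing down it reaches from about 0.4 to 0.85 m from the base axis. Payload 6.9 kg.
Tool frame: the origin (TCP) lies on the centre line of the jaws, within the pads' length; the fingertips stand 22 mm ahead of it and the grasp point (between the pads) lies 3 mm ahead of it (arm.tips_ahead is the distance from the TCP to the fingertips, in m); z points along the fingers, y is the line along which they close (so a half turn about z gives the same grasp; the last joint's range is limited). The gripper opens to 85 mm and grips with 20 to 120 N. Pads are 22 mm wide; open, the fingers measure 114 mm over their backs; the gripper's body (76 mm by 85 mm) begins 54 mm behind the grasp point. The pads swing forward as they close: fully open they stand 13 mm farther back than shut.
Start: joints at [-1.091, 0.507, -0.238, 1.5, 0.126, 1.149, -0.155], TCP at [0.228, 0.582, 0.253] pointing down, gripper open.
Joint ranges: [-3.08, 3.08], [-0.24, 2.05], [-1.43, 1.35], [0, 2.5], [-1.52, 4.66], [0.17, 1.96], [-2.89, 2.89]. Speed limits (rad/s): [2.39, 2.39, 3.14, 3.14, 3.14, 3.14, 3.14].

INTERFACE

Orientations are given as a unit quaternion [w, x, y, z].
In Python, from workcell import arm gives the robot as it stands. The module is installed in compiled form; this text tells all that it offers.
- The arm moves only by the tool apply_moves, never from a script. Its arguments are lists of equal length, an entry for each row: "jaw": the closure, from 0 (fully open) to 1 (shut); "offset": the shift along the tool's x, y, z normalised to -1 to 1, where 1 is 0.05 m, a list of three; "rot": the turn, a rotation vector about the tool's x, y, z normalised to -1 to 1, where 1 is 6 degrees, a list of three. In form: {"jaw": [jaw, ...], "offset": [[tx, ty, tz], ...], "rot": [[ax, ay, az], ...]}. A call has 1 to 5 rows; each row shifts and turns the commanded pose from where the row before left it, along the tool's axes as they then stand; what a row does not reach is not made up. A row lasts 1/8 s, in which the tool goes at most 62.5 mm and 10.7 degrees, less where a joint would pass 70% of its speed; a pose out of reach is approached as far as the arm can. A call with a number of a shift or a turn outside -1 to 1 is refused whole. A call with a gripper value outside its range is refused whole. The fingers move at their own pace and stop on an object; "squeeze" is the grip in N (left out, the last holds). Time passes only in rows, so rows that do not move let the fingers close. It gives the time, the measured TCP pose, the force, the opening and the grip force at its end, in the units of the state.
- arm.get_state(): the state, without advancing time (a new reading comes with each control period).
- arm.get_image(name): name is "scene" or "top" or "wrist"; returns the picture (480x640x3 uint8, red, green, blue); there is no depth.
- arm.get_calibration(name): a dict with "mtx" (3x3 intrinsics, pixels), "rvec" (rotation vector, rad) and "tvec" (3), from world to camera coordinates, as OpenCV has them. Camera axes: x right, y down, z forward; pixel columns grow to the right and rows downward; lengths in m; the calibration is good to about 2 mm. A picture is of the moment at which its call begins: read the wrist's pose just before it. get_calibration takes no time and is no camera call; for the wrist camera it gives the pose at the moment of the call.
- arm.hand_in(): hands the job in; it is judged then, once.
Trained networks look in the newest picture that a camera, given by its name, has taken for a name from the list of things; names that differ only in an ending like _2 or _b are one class to them, and where a whole thing is asked for, a point or a joint stands for the part that bears it (a point fixed in the world has none). Each returns a list of dicts, best first, with "score" (0 to 1); they miss things now and then, are a little off and sometimes report something else, mostly with a low value. They report only what shows in the picture. A call takes as long as a camera call. They do not tell look-alikes from the thing itself.
- arm.search_frame(camera, thing): "box" ([left, top, right, bottom] in pixels, round what is visible of it).
The state is a dict: "t": time; "joint_pos": joint angles; "joint_vel": joint speeds; "effort": joint torques, N m; "tool_pos": TCP position; "eef_rot": TCP orientation; "force": force on the tool from outside, world axes, zero at the start; "wrist_torque": the same for the moment, N m; "grip_width": opening from 0.0 (shut) to 1.0 (fully open); "grip_force": force on a finger pad.
Only numpy, scipy, OpenCV 4.12 (cv2) and the standard library are available. Lean on these libraries where they do the work, as an engineer would, in place of code of your own. Each camera call takes 0.05 s, during which the arm holds its last target. There are 200 camera calls.

## Working session

There is one attempt and no reset: what is moved stays moved. The work goes in short steps, Python scripts to look and compute and a tool call to move; the robot and the scene stay as the last step left them, time stands still between calls to the robot, and variables do not carry over. Pictures are saved under pics/ and viewed, at most 14 in all, crops included, and the job is handed in when it is done.

Besides the shell and the picture viewer there is one more tool, called after "Request:" as name(argument=value, ...) on one line, values as JSON. apply_moves: Moves the arm, as the interface text tells. Scaled input: -1 to 1 covers 0.05 m each way for a shift and 6 degrees each way for a turn. Its arguments: {"type":"object","properties":{"jaw":{"type":"array","items":{"type":"number"}},"offset":{"type":"array","items":{"type":"array","items":{"type":"number"}}},"rot":{"type":"array","items":{"type":"array","items":{"type":"number"}}},"squeeze":{"type":"number"}},"required":["jaw","offset","rot"]}

```bash
mkdir -p pics; cat > h.py <<'E'
import numpy as np, cv2
from workcell import arm
from scipy.spatial.transform import Rotation as R
def snap(c,n):
    im=arm.get_image(c); cv2.imwrite(f'pics/{n}.png',im[:,:,::-1]); return im
def p2w(c,uv,z):
    k=arm.get_calibration(c); Rm=cv2.Rodrigues(np.array(k['rvec'],float))[0]; t=np.array(k['tvec'],float).ravel()
    C=-Rm.T@t; d=Rm.T@np.linalg.inv(np.array(k['mtx']))@np.array([uv[0],uv[1],1.])
    return C+d*(z-C[2])/d[2]
E
python3 - <<'E'
from h import *
s=arm.get_state(); print(s['t'],s['tool_pos'],s['eef_rot'],s['grip_width'],arm.tips_ahead)
for c in('top','scene'):
    snap(c,c+'0')
    for n in 'piston con_rod sprocket bearing foam_piston foam_rod foam_sprocket foam_bearing lube_jar plug_carton'.split():
        for r in arm.search_frame(c,n)[:5]:
            b=np.array(r['box']);m=((b[:2]+b[2:])/2)
            print(c,n,round(r['score'],2),b.round().astype(int).tolist(),p2w(c,m,0.015).round(3)[:2])
k=arm.get_calibration('top');Rm=cv2.Rodrigues(np.array(k['rvec'],float))[0];print(-Rm.T@np.array(k['tvec']).ravel())
E
```

```text
0.0 [0.22813782 0.5813746  0.25244516] [-1.32960130e-04  1.85804953e-01  9.82586255e-01 -8.67407038e-04] 0.9989679205537184 0.022
top piston 0.59 [184, 280, 217, 311] [0.366 0.242]
top piston 0.3 [426, 277, 441, 300] [ 0.372 -0.249]
top con_rod 0.93 [257, 233, 283, 291] [0.435 0.096]
top con_rod 0.34 [341, 236, 375, 270] [ 0.45  -0.092]
top sprocket 0.79 [341, 236, 376, 270] [ 0.452 -0.093]
top sprocket 0.68 [421, 275, 443, 299] [ 0.375 -0.245]
top bearing 0.96 [406, 316, 436, 345] [ 0.284 -0.217]
top bearing 0.84 [423, 276, 441, 297] [ 0.376 -0.246]
top bearing 0.82 [460, 322, 482, 342] [ 0.28 -0.32]
top foam_piston 0.6 [343, 132, 401, 213] [ 0.632 -0.13 ]
top foam_rod 0.72 [98, 177, 155, 258] [0.541 0.409]
top foam_sprocket 0.62 [186, 278, 217, 308] [0.372 0.241]
top foam_sprocket 0.58 [216, 140, 281, 218] [0.622 0.143]
top foam_sprocket 0.38 [341, 236, 374, 268] [ 0.454 -0.091]
top foam_bearing 0.82 [465, 183, 526, 260] [ 0.514 -0.393]
top lube_jar 0.84 [415, 220, 441, 248] [ 0.489 -0.245]
top plug_carton 0.58 [184, 222, 214, 255] [0.49  0.249]
scene piston 0.92 [329, 148, 346, 177] [0.373 0.243]
scene con_rod 0.62 [311, 196, 353, 224] [0.452 0.087]
scene sprocket 0.89 [280, 251, 310, 276] [ 0.465 -0.102]
scene bearing 0.88 [194, 254, 222, 279] [ 0.289 -0.226]
scene bearing 0.83 [172, 291, 191, 308] [ 0.297 -0.329]
scene bearing 0.63 [221, 281, 242, 302] [ 0.382 -0.247]
scene foam_piston 0.97 [309, 270, 393, 344] [ 0.641 -0.13 ]
scene foam_rod 0.73 [383, 128, 450, 175] [0.544 0.403]
scene foam_sprocket 0.78 [362, 200, 440, 257] [0.634 0.133]
scene foam_bearing 0.68 [194, 335, 290, 415] [ 0.528 -0.393]
scene lube_jar 0.64 [259, 305, 282, 324] [ 0.496 -0.246]
scene lube_jar 0.26 [193, 334, 286, 419] [ 0.527 -0.398]
scene plug_carton 0.61 [365, 161, 384, 187] [0.483 0.261]
[2.33346404e-01 9.24138288e-04 1.13823396e+00]
```

```bash
python3 - <<'E'
import cv2
i=cv2.imread('pics/top0.png')
a=cv2.resize(i[120:360,80:540],None,fx=1.73,fy=1.73,interpolation=cv2.INTER_CUBIC)
cv2.imwrite('pics/a.png',a)
b=cv2.resize(i[260:360,390:500],None,fx=5,fy=5,interpolation=cv2.INTER_CUBIC)
cv2.imwrite('pics/b.png',b)
E
```

```text
(no output)
```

View pics/a.png

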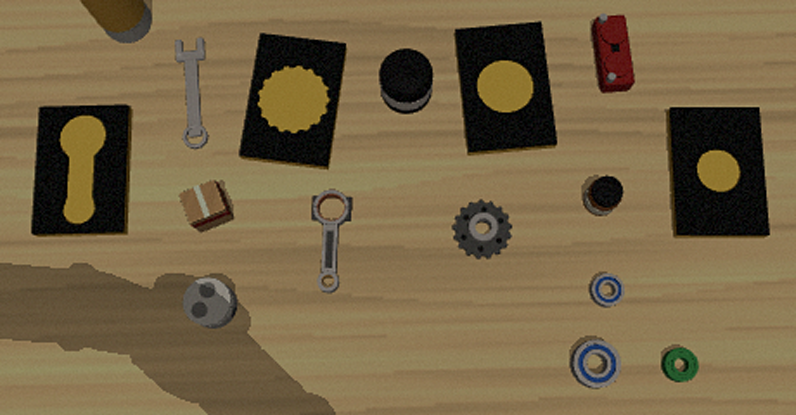

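View pics/b.png

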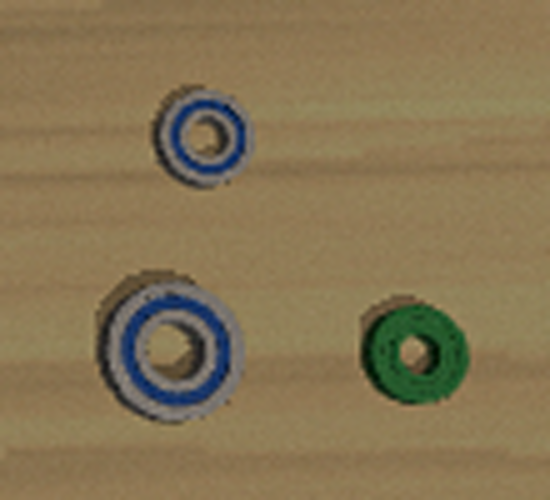

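Candidates for the bearing, as pixels in the top view:
- small blue at (431,287)
- large blue at (424,330)
- green at (471,332)

The crop confirms that (431,287) is blue and smaller than the other blue one, so I take that. The other parts each appear once: piston (200,295), rod (270,262), sprocket (358,253). The wrench at (190,210) isn't the rod.

```bash
cat >> h.py <<'E'
def yellow(c,im,zz=0.0185,minA=300):
    h=cv2.cvtColor(im,cv2.COLOR_RGB2HSV)
    m=cv2.inRange(h,(18,120,120),(35,255,255))
    m=cv2.morphologyEx(m,cv2.MORPH_OPEN,np.ones((3,3)))
    out=[]
    for q in cv2.findContours(m,cv2.RETR_EXTERNAL,cv2.CHAIN_APPROX_NONE)[0]:
        if cv2.contourArea(q)<minA: continue
        M=cv2.moments(q); w=np.array([p2w(c,p,zz)[:2] for p in q[:,0]],np.float32)
        r=cv2.minAreaRect(w); out.append((np.array([M['m10']/M['m00'],M['m01']/M['m00']]),p2w(c,(M['m10']/M['m00'],M['m01']/M['m00']),zz)[:2],r))
    return out
def to(x,y,z,yaw=None):
    s=arm.get_state(); p=s['tool_pos']; q=s['eef_rot']; Rm=R.from_quat([q[1],q[2],q[3],q[0]])
    # desired: tool z down, tool y at angle yaw from world y
    out={'pos':np.round(p,4),'off':(Rm.inv().apply(np.array([x,y,z])-p)/0.05).round(2)}
    if yaw is not None:
        D=R.from_matrix(np.array([[-np.cos(yaw),-np.sin(yaw),0],[-np.sin(yaw),np.cos(yaw),0],[0,0,-1]]).T.T)
        out['rot']=np.degrees((Rm.inv()*D).as_rotvec()).round(2)
        out['off_after']=(D.inv().apply(np.array([x,y,z])-p)/0.05).round(2)
    print(out)
E
python3 - <<'E'
from h import *
im=cv2.imread('pics/top0.png')[:,:,::-1].copy()
for u,w,r in yellow('top',im): print(u.round(1),w.round(4),[np.round(a,3) for a in r])
# foam outlines: black + approx
h=cv2.cvtColor(im,cv2.COLOR_RGB2HSV); m=cv2.inRange(h,(0,0,0),(180,255,40))
for q in cv2.findContours(m,cv2.RETR_EXTERNAL,cv2.CHAIN_APPROX_NONE)[0]:
    if cv2.contourArea(q)<2500: continue
    w=np.array([p2w('top',p,.022)[:2] for p in q[:,0]],np.float32); print('foam',[np.round(a,3) for a in cv2.minAreaRect(w)])
for n,uv,z in(('rod big',(271.5,239),.02),('rod small',(270,283),.018),('bearing',(431,287),.0175),('piston',(201,295),.046),('sprocket',(359,251),.024)): print(n,p2w('top',uv,z).round(4))
to(0.37,0.24,0.25,0)
E
```

```text
[494.7 218.1] [ 0.5208 -0.3905] [array([ 0.521, -0.39 ]), array([0.05 , 0.049]), np.float64(88.755)]
[126.5 214.6] [0.546  0.4072] [array([0.54 , 0.405]), array([0.137, 0.055]), np.float64(2.863)]
[249.1 176.9] [0.6261 0.1415] [array([0.626, 0.142]), array([0.084, 0.083]), np.float64(88.752)]
[371.5 169.5] [ 0.6376 -0.1291] [array([ 0.638, -0.129]), array([0.069, 0.068]), np.float64(87.85)]
[204.4  67.6] [0.8943 0.2464] [array([0.878, 0.26 ]), array([0.089, 0.126]), np.float64(89.728)]
foam [array([0.057, 0.263]), array([0.74 , 0.096]), np.float64(88.813)]
foam [array([ 0.208, -0.604]), array([0.099, 0.289]), np.float64(81.328)]
foam [array([ 0.52, -0.39]), array([0.114, 0.163]), np.float64(88.537)]
foam [array([0.539, 0.406]), array([0.165, 0.114]), np.float64(0.063)]
foam [array([0.625, 0.141]), array([0.113, 0.165]), np.float64(81.49)]Traceback (most recent call last):
  File "<stdin>", line 8, in <module>
  File "h.py", line 7, in p2w
    k=arm.get_calibration(c); Rm=cv2.Rodrigues(np.array(k['rvec'],float))[0]; t=np.array(k['tvec'],float).ravel()
ValueError: time passes only in moves, steps and waits
```

```bash
python3 - <<'E'
s=open('h.py').read()
s=s.replace("def p2w","K={}\ndef cal(c):\n    if c not in K or c=='wrist' and K.get('t')!=1: K[c]=arm.get_calibration(c); K['t']=1\n    return K[c]\ndef p2w").replace("k=arm.get_calibration(c); Rm","k=cal(c); Rm")
open('h.py','w').write(s)
E
python3 - <<'E'
from h import *
for n,uv,z in(('rod big',(271.5,239),.02),('rod small',(270,283),.018),('bearing',(431,287),.0175),('piston',(201,295),.046),('sprocket',(359,251),.024)): print(n,p2w('top',uv,z).round(4))
to(0.37,0.24,0.25,0)
E
```

```text
rod big [0.4845 0.0925 0.02  ]
rod small [0.3899 0.0961 0.018 ]
bearing [ 0.3742 -0.2429  0.0175]
piston [0.3643 0.2351 0.046 ]
sprocket [ 0.4535 -0.0938  0.024 ]
{'pos': array([0.2282, 0.5818, 0.2533]), 'off': array([-5.14, -5.33,  0.07]), 'rot': array([ -0.  ,  -0.  , -21.42]), 'off_after': array([-2.84, -6.84,  0.07])}
```

Request:
apply_moves(jaw=[0, 0, 0, 0, 0], offset=[[-0.6, -0.9, 0], [-0.6, -0.9, 0], [-0.6, -0.9, 0], [-0.6, -0.9, 0], [-0.6, -0.9, 0]], rot=[[0, 0, -0.9], [0, 0, -0.9], [0, 0, -0.9], [0, 0, -0.87], [0, 0, 0]], squeeze=40)

```text
t: 1.72
tool_pos: [0.3337, 0.3336, 0.2536]
eef_rot: [0.0, -0.001, 1.0, 0.0]
force: [1.3, 0.6, -0.0]
grip_width: 0.998
grip_force: 0.0
```

```bash
python3 -c "
from h import *
to(0.365,0.238,0.2,0)"
```

```text
{'pos': array([0.3337, 0.3336, 0.2536]), 'off': array([-0.62, -1.91,  1.07]), 'rot': array([0.02, 0.03, 0.1 ]), 'off_after': array([-0.63, -1.91,  1.07])}
```

Request:
apply_moves(jaw=[0, 0, 0, 0], offset=[[-0.3, -0.8, 0.3], [-0.3, -0.8, 0.3], [-0.02, -0.31, 0.4], [0, 0, 0]], rot=[[0, 0, 0], [0, 0, 0], [0, 0, 0], [0, 0, 0]])

```text
t: 2.22
tool_pos: [0.3638, 0.2381, 0.2026]
eef_rot: [-0.001, 0.001, 1.0, -0.001]
force: [-0.1, 0.6, 0.5]
grip_width: 0.999
grip_force: 0.0
```

```bash
python3 - <<'E'
from h import *
im=snap('wrist','w1')
for r in arm.search_frame('wrist','piston')[:3]:
    b=np.array(r['box']);print(r['score'],b.round(),[p2w('wrist',(b[:2]+b[2:])/2,z).round(4) for z in(.023,.046)])
k=cal('wrist');Rm=cv2.Rodrigues(np.array(k['rvec'],float))[0];print(-Rm.T@np.array(k['tvec']).ravel(),Rm.round(2).tolist())
to(.365,.238,.05,0)
E
```

```text
0.86 [280. 176. 357. 265.] [array([0.3665, 0.2423, 0.023 ]), array([0.3598, 0.2422, 0.046 ])]
[0.27901499 0.24141905 0.32456562] [[-0.0, 1.0, 0.0], [0.95, -0.0, 0.33], [0.33, 0.0, -0.95]]
{'pos': array([0.3642, 0.2407, 0.2039]), 'off': array([-0.01, -0.06,  3.08]), 'rot': array([0.05, 0.03, 0.04]), 'off_after': array([-0.02, -0.05,  3.08])}
```

View pics/w1.png

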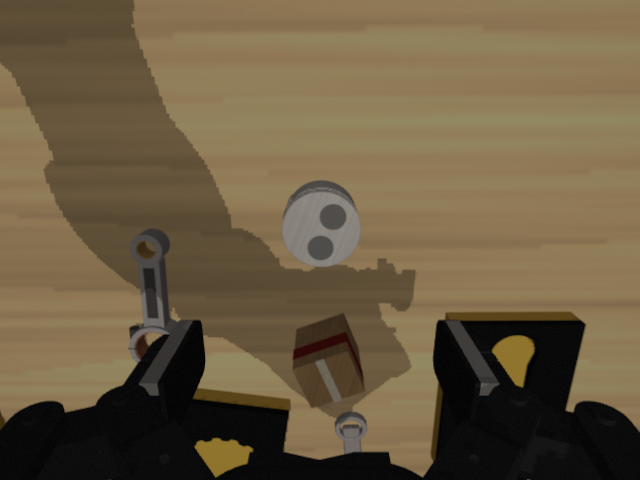

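The wrist view shows the piston crown centred at about (321,228), the carton ahead of it at (328,360) and the rod at left.

```bash
python3 - <<'E'
from h import *
print(p2w('wrist',(321,228.5),.046))
to(.365,.24,.034,0)
E
```

```text
[0.36614496 0.24376356 0.046     ]
{'pos': array([0.3642, 0.2407, 0.2039]), 'off': array([-0.01, -0.02,  3.4 ]), 'rot': array([0.05, 0.03, 0.04]), 'off_after': array([-0.02, -0.01,  3.4 ])}
```

Request:
apply_moves(jaw=[0, 0, 0, 0, 0], offset=[[-0.04, 0.03, 0.9], [0, 0, 0.9], [0, 0, 0.8], [0, 0, 0.5], [0, 0, 0.25]], rot=[[0, 0, 0], [0, 0, 0], [0, 0, 0], [0, 0, 0], [0, 0, 0]])

```text
t: 2.95
tool_pos: [0.3661, 0.2427, 0.0351]
eef_rot: [-0.0, -0.001, 1.0, 0.0]
force: [-0.7, -0.4, 0.6]
grip_width: 0.999
grip_force: 0.0
```

Request:
apply_moves(jaw=[1, 1, 1, 1, 1], offset=[[0, 0, 0], [0, 0, 0], [0, 0, 0], [0, 0, 0], [0, 0, 0]], rot=[[0, 0, 0], [0, 0, 0], [0, 0, 0], [0, 0, 0], [0, 0, 0]])

```text
t: 3.58
tool_pos: [0.3667, 0.2417, 0.0368]
eef_rot: [0.001, -0.0, 1.0, 0.001]
force: [-1.2, 1.0, 7.6]
grip_width: 0.657
grip_force: 43.2
```

Request:
apply_moves(jaw=[1, 1, 1, 1, 1], offset=[[0, 0, -0.4], [0, 0, -0.9], [0, 0, -0.9], [0, -0.4, -0.9], [-0.3, -1, -0.4]], rot=[[0, 0, 0], [0, 0, 0], [0, 0, 0], [0, 0, 0], [0, 0, 0]])

```text
t: 4.2
tool_pos: [0.3815, 0.1727, 0.2137]
eef_rot: [0.002, -0.002, 1.0, 0.002]
force: [1.4, -1.3, -1.9]
grip_width: 0.654
grip_force: 43.0
```

Request:
apply_moves(jaw=[1, 1, 1, 1, 1], offset=[[-0.4, -1, 0], [-0.4, -1, 0], [-0.4, -1, 0], [-0.6, -1, 0], [-0.7, -0.9, 0]], rot=[[0, 0, 0], [0, 0, 0], [0, 0, 0], [0, 0, 0], [0, 0, 0]])

```text
t: 4.82
tool_pos: [0.5064, -0.076, 0.2115]
eef_rot: [0.0, 0.0, 1.0, -0.0]
force: [0.4, 0.7, -0.9]
grip_width: 0.652
grip_force: 43.0
```

```bash
python3 -c "
from h import *
to(0.638,-0.129,0.13,0)"
```

```text
{'pos': array([ 0.5064, -0.076 ,  0.2115]), 'off': array([-2.63, -1.06,  1.63]), 'rot': array([-0.01,  0.03, -0.04]), 'off_after': array([-2.63, -1.06,  1.63])}
```

Request:
apply_moves(jaw=[1, 1, 1, 1, 1], offset=[[-0.8, -0.4, 0.3], [-0.8, -0.36, 0.3], [-0.8, -0.3, 0.3], [-0.23, 0, 0.7], [0, 0, 0]], rot=[[0, 0, 0], [0, 0, 0], [0, 0, 0], [0, 0, 0], [0, 0, 0]])

```text
t: 5.45
tool_pos: [0.6361, -0.1265, 0.128]
eef_rot: [-0.003, -0.0, 1.0, 0.001]
force: [-0.4, 0.8, -1.7]
grip_width: 0.656
grip_force: 43.1
```

```bash
python3 - <<'E'
from h import *
to(0.638,-0.129,0.054,0)
im=snap('wrist','w2')
E
```

```text
{'pos': array([ 0.6361, -0.1265,  0.128 ]), 'off': array([-0.05, -0.05,  1.48]), 'rot': array([ 0.08, -0.32,  0.  ]), 'off_after': array([-0.04, -0.05,  1.48])}
```

View pics/w2.png

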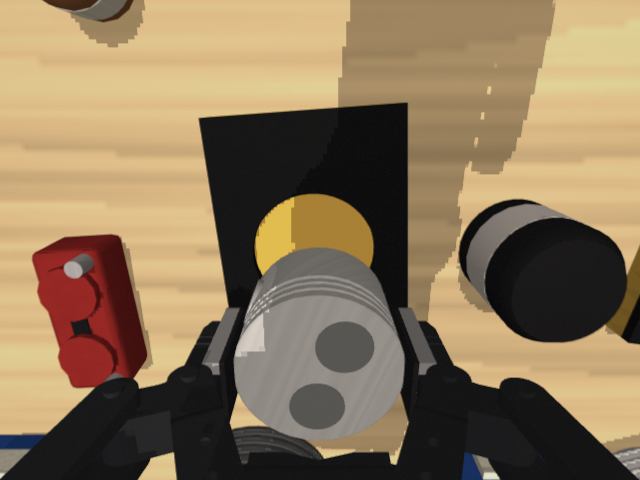

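The wrist view shows the piston held over its cut-out. The yellow arc has its top at (314,194) and its sides at (255,245) and (374,245). I'll fit the circle.

```bash
python3 - <<'E'
from h import *
P=[p2w('wrist',u,.022)[:2] for u in((255,245),(374,245),(314,194),(270,212),(358,212))]
P=np.array(P);A=np.c_[2*P,np.ones(len(P))];s=np.linalg.lstsq(A,(P**2).sum(1),rcond=None)[0]
print(s[:2],np.sqrt(s[2]+s[:2]@s[:2]))
to(0.638,-0.129,0.0525,0)
E
```

```text
[ 0.63767793 -0.12788677] 0.036035981423548996
{'pos': array([ 0.6365, -0.1266,  0.1299]), 'off': array([-0.03, -0.05,  1.55]), 'rot': array([ 0.04, -0.18,  0.01]), 'off_after': array([-0.03, -0.05,  1.55])}
```

Request:
apply_moves(jaw=[1, 1, 1, 1, 1], offset=[[-0.03, -0.04, 0.5], [0, 0, 0.5], [0, 0, 0.3], [0, 0, 0.16], [0, 0, 0]], rot=[[0, 0, 0], [0, 0, 0], [0, 0, 0], [0, 0, 0], [0, 0, 0]])

```text
t: 6.12
tool_pos: [0.6392, -0.1288, 0.0582]
eef_rot: [0.0, -0.0, 1.0, -0.0]
force: [-0.6, -0.5, -0.7]
grip_width: 0.656
grip_force: 43.1
```

Request:
apply_moves(jaw=[1, 1, 1], offset=[[0, 0, 0.03], [0, 0, 0.03], [0, 0, 0]], rot=[[0, 0, 0], [0, 0, 0], [0, 0, 0]])

```text
t: 6.5
tool_pos: [0.6392, -0.1288, 0.0549]
eef_rot: [0.0, -0.0, 1.0, -0.0]
force: [-0.5, -0.5, -1.1]
grip_width: 0.656
grip_force: 43.1
```

Request:
apply_moves(jaw=[1, 1, 1], offset=[[0, 0, 0.03], [0, 0, 0.03], [0, 0, 0]], rot=[[0, 0, 0], [0, 0, 0], [0, 0, 0]])

```text
t: 6.88
tool_pos: [0.6391, -0.1289, 0.052]
eef_rot: [0.0, 0.0, 1.0, -0.0]
force: [-1.0, -0.6, 1.4]
grip_width: 0.656
grip_force: 43.3
```

Request:
apply_moves(jaw=[1, 1], offset=[[0, 0, 0.02], [0, 0, 0]], rot=[[0, 0, 0], [0, 0, 0]])

```text
t: 7.12
tool_pos: [0.6391, -0.1289, 0.0519]
eef_rot: [0.0, 0.0, 1.0, -0.0]
force: [-4.2, 0.9, 8.8]
grip_width: 0.657
grip_force: 44.3
```

Contact with the floor. I'll release, lift, and head towards the rod at (0.437,0.094).

Request:
apply_moves(jaw=[0.25, 0.1, 0, 0, 0], offset=[[0, 0, 0], [0, 0, 0], [0, 0, 0], [0, 0, -0.4], [0, 0, -0.8]], rot=[[0, 0, 0], [0, 0, 0], [0, 0, 0], [0, 0, 0], [0, 0, 0]])

```text
t: 7.75
tool_pos: [0.6379, -0.1287, 0.1095]
eef_rot: [-0.002, -0.0, 1.0, 0.0]
force: [0.2, -0.1, 0.6]
grip_width: 1.002
grip_force: 0.0
```

Request:
apply_moves(jaw=[0, 0, 0, 0, 0], offset=[[0, 0, -0.9], [0.5, 0.3, -0.9], [1, 0.5, 0], [1, 0.5, 0], [0.7, 0.9, 0]], rot=[[0, 0, 0], [0, 0, 0], [0, 0, 0], [0, 0, 0], [0, 0, 0]])

```text
t: 8.38
tool_pos: [0.4771, -0.0194, 0.2009]
eef_rot: [0.0, 0.001, 1.0, -0.0]
force: [0.7, 1.6, 1.3]
grip_width: 1.0
grip_force: 0.0
```

Request:
apply_moves(jaw=[0, 0, 0], offset=[[0.5, 1, 0], [0.5, 1, 0], [0, 0, 0]], rot=[[0, 0, 0], [0, 0, 0], [0, 0, 0]])

```text
t: 8.75
tool_pos: [0.4274, 0.085, 0.2011]
eef_rot: [-0.0, -0.004, 1.0, 0.001]
force: [-0.6, -0.8, 0.8]
grip_width: 0.999
grip_force: 0.0
```

```bash
python3 - <<'E'
from h import *
to(0.437,0.094,0.2,0)
im=snap('wrist','w3')
for r in arm.search_frame('wrist','con_rod')[:2]: print(r)
E
```

```text
{'pos': array([0.4274, 0.085 , 0.2011]), 'off': array([-0.19,  0.18,  0.02]), 'rot': array([ 0.07, -0.01,  0.42]), 'off_after': array([-0.19,  0.18,  0.02])}
{'box': [299.9, 150.0, 353.3, 304.3], 'score': 0.73}
```

View pics/w3.png

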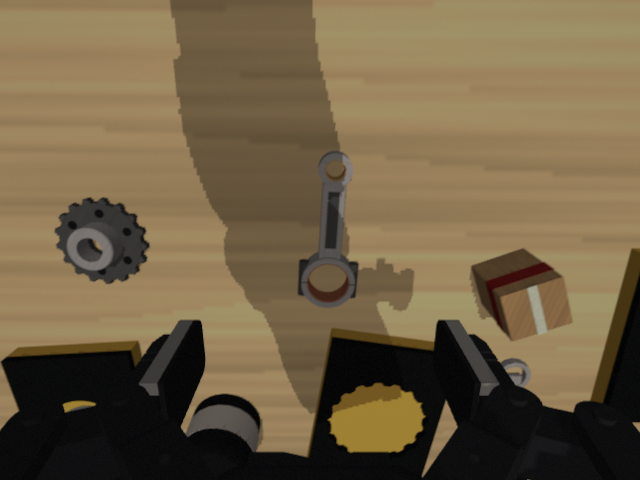

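The rod's big end is centred at about (329,280) and its small end at (335,170). The sprocket boss is at (94,247).

```bash
python3 - <<'E'
from h import *
b=p2w('wrist',(329,279.5),.02);s=p2w('wrist',(335,169.5),.018);d=b-s
print(b,s,np.linalg.norm(d[:2]),np.degrees(np.arctan2(d[1],d[0])))
m=s+d*50.5/92; print(m,'sprocket',p2w('wrist',(94,247),.024))
to(m[0],m[1],.03,np.arctan2(d[1],d[0]))
E
```

```text
[0.48199958 0.09100743 0.02      ] [0.39279434 0.09468246 0.018     ] 0.08928091440592491 -2.359107677576696
[0.44176026 0.09266519 0.01909783] sprocket [ 0.45252902 -0.0931299   0.024     ]
{'pos': array([0.4293, 0.0813, 0.201 ]), 'off': array([-0.25,  0.23,  3.42]), 'rot': array([-0.01,  0.04,  2.45]), 'off_after': array([-0.24,  0.24,  3.42])}
```

Request:
apply_moves(jaw=[0.4, 0.4, 0.4, 0.4, 0.4], offset=[[-0.22, 0.22, 0.5], [0, 0, 0.9], [0, 0, 0.9], [0, 0, 0.6], [0, 0, 0]], rot=[[0, 0, 0.41], [0, 0, 0], [0, 0, 0], [0, 0, 0], [0, 0, 0]])

```text
t: 9.48
tool_pos: [0.4396, 0.0904, 0.054]
eef_rot: [-0.002, 0.023, 1.0, -0.001]
force: [-0.3, 0.0, -0.1]
grip_width: 0.6
grip_force: 0.0
```

```bash
python3 - <<'E'
from h import *
to(0.4395,0.0935,0.03,np.radians(-2.36))
print(arm.get_state()['grip_width'])
im=snap('wrist','w4')
E
```

```text
{'pos': array([0.4396, 0.0904, 0.054 ]), 'off': array([0.  , 0.06, 0.48]), 'rot': array([-0.11, -0.24, -0.23]), 'off_after': array([0.  , 0.06, 0.48])}
0.6003076579226588
```

View pics/w4.png

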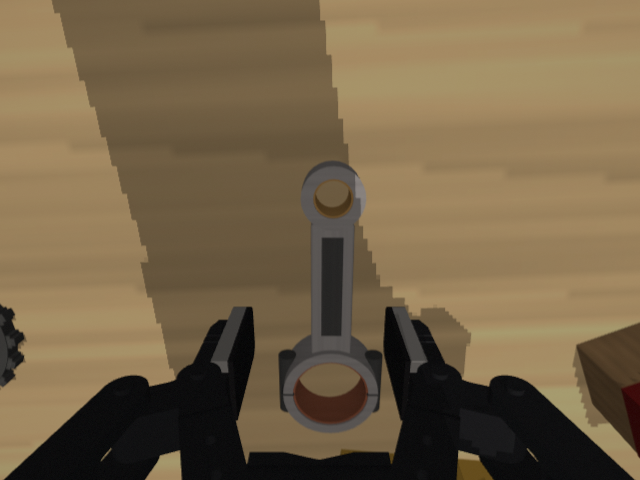

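The shank is upright in the view, from (333,197) to (330,391). The fingers are centred at about column 320, so I shift roughly +4 mm in y.

```bash
python3 - <<'E'
from h import *
b=p2w('wrist',(330.5,390),.02);s=p2w('wrist',(333,197.5),.018);d=b-s
print(b,s,np.linalg.norm(d[:2]),np.degrees(np.arctan2(d[1],d[0])))
m=s+d*50.5/92; print(m)
to(m[0],m[1],.03,np.arctan2(d[1],d[0]))
E
```

```text
[0.48287145 0.09545584 0.02      ] [0.39176829 0.09974785 0.018     ] 0.09120419986389243 -2.697295642930626
[0.441776   0.09739191 0.01909783]
{'pos': array([0.4403, 0.0908, 0.0553]), 'off': array([-0.02,  0.13,  0.51]), 'rot': array([-0.07, -0.11,  0.12]), 'off_after': array([-0.02,  0.13,  0.51])}
```

Request:
apply_moves(jaw=[0.6, 0.6, 0.6, 0.6, 0.6], offset=[[-0.02, 0.11, 0.3], [0, 0, 0.15], [0, 0, 0.06], [0, 0, 0.05], [0, 0, 0]], rot=[[0, 0, 0], [0, 0, 0], [0, 0, 0], [0, 0, 0], [0, 0, 0]])

```text
t: 10.15
tool_pos: [0.4414, 0.0976, 0.0279]
eef_rot: [0.0, 0.021, 1.0, -0.0]
force: [-0.4, -0.4, -0.0]
grip_width: 0.399
grip_force: 0.0
```

Request:
apply_moves(jaw=[0.6, 0.6, 0.6], offset=[[0, 0, 0.04], [0, 0, 0.03], [0, 0, 0]], rot=[[0, 0, 0], [0, 0, 0], [0, 0, 0]])

```text
t: 10.52
tool_pos: [0.4413, 0.0976, 0.0242]
eef_rot: [-0.0, 0.021, 1.0, -0.0]
force: [-0.2, 0.3, 0.3]
grip_width: 0.402
grip_force: 0.0
```

Request:
apply_moves(jaw=[0.6, 0.6, 0.6], offset=[[0, 0, 0.03], [0, 0, 0.02], [0, 0, 0]], rot=[[0, 0, 0], [0, 0, 0], [0, 0, 0]])

```text
t: 10.9
tool_pos: [0.4413, 0.0976, 0.0217]
eef_rot: [-0.0, 0.021, 1.0, -0.0]
force: [0.5, -0.5, 0.3]
grip_width: 0.401
grip_force: 0.0
```

Request:
apply_moves(jaw=[0.6, 0.6, 0.6], offset=[[0, 0, 0.03], [0, 0, 0.02], [0, 0, 0]], rot=[[0, 0, 0], [0, 0, 0], [0, 0, 0]])

```text
t: 11.28
tool_pos: [0.4414, 0.0976, 0.0211]
eef_rot: [0.001, 0.021, 1.0, -0.0]
force: [-4.8, -1.1, 31.2]
grip_width: 0.4
grip_force: 15.4
```

Request:
apply_moves(jaw=[0.6, 0.6, 0.6], offset=[[0, 0, -0.12], [0, 0, -0.1], [0, 0, 0]], rot=[[0, 0, 0], [0, 0, 0], [0, 0, 0]])

```text
t: 11.65
tool_pos: [0.4416, 0.0976, 0.0305]
eef_rot: [0.0, 0.022, 1.0, 0.0]
force: [-0.4, 0.5, 1.0]
grip_width: 0.402
grip_force: 0.0
```

Request:
apply_moves(jaw=[1, 1, 1, 1, 1], offset=[[0, 0, 0], [0, 0, 0], [0, 0, 0], [0, 0, 0], [0, 0, 0]], rot=[[0, 0, 0], [0, 0, 0], [0, 0, 0], [0, 0, 0], [0, 0, 0]], squeeze=50)

```text
t: 12.28
tool_pos: [0.4413, 0.0974, 0.0303]
eef_rot: [-0.0, 0.022, 1.0, -0.0]
force: [-0.6, -0.0, 5.9]
grip_width: 0.194
grip_force: 48.8
```

Request:
apply_moves(jaw=[1, 1, 1, 1, 1], offset=[[0, 0, -0.4], [0, 0, -0.9], [0, 0, -0.9], [0, 0.2, -0.9], [-0.4, 0.9, -0.3]], rot=[[0, 0, 0], [0, 0, 0], [0, 0, 0], [0, 0, 0], [0, 0, -0.5]])

```text
t: 12.9
tool_pos: [0.4639, 0.1497, 0.2026]
eef_rot: [0.001, -0.003, 1.0, -0.001]
force: [0.9, 0.2, -1.9]
grip_width: 0.193
grip_force: 49.6
```

Request:
apply_moves(jaw=[1, 1, 1, 1, 1], offset=[[-0.4, 1, 0], [-0.4, 1, 0], [-0.4, 1, 0], [-0.4, 1, 0], [-0.1, 0.7, 0]], rot=[[0, 0, 0], [0, 0, 0], [0, 0, 0], [0, 0, 0], [0, 0, 0]])

```text
t: 13.52
tool_pos: [0.5467, 0.3896, 0.1986]
eef_rot: [-0.001, -0.005, 1.0, -0.0]
force: [0.4, 1.2, -2.4]
grip_width: 0.188
grip_force: 49.6
```

Request:
apply_moves(jaw=[1, 1], offset=[[0, 0.3, 0], [0, 0, 0]], rot=[[0, 0, 0], [0, 0, 0]])

```text
t: 13.78
tool_pos: [0.5454, 0.4028, 0.1993]
eef_rot: [-0.001, -0.005, 1.0, -0.001]
force: [-0.0, -0.7, -1.2]
grip_width: 0.19
grip_force: 49.6
```

```bash
python3 - <<'E'
from h import *
to(0.5395,0.4055,0.0475,np.radians(1))
im=snap('wrist','w5')
for u,w,r in yellow('wrist',im): print(u.round(1),w.round(4),[np.round(a,3) for a in r])
E
```

```text
{'pos': array([0.5454, 0.4028, 0.1993]), 'off': array([0.11, 0.06, 3.04]), 'rot': array([-0.06, -0.1 , -0.37]), 'off_after': array([0.12, 0.06, 3.04])}
[ 23.9 309.6] [0.6285 0.156 ] [array([0.631, 0.16 ]), array([0.048, 0.088]), np.float64(76.208)]
[351.  259.4] [0.5807 0.4285] [array([0.582, 0.43 ]), array([0.041, 0.013]), np.float64(0.269)]
[319.9 202.5] [0.5342 0.4031] [array([0.534, 0.404]), array([0.027, 0.023]), np.float64(89.809)]
[325.1 142. ] [0.489  0.4064] [array([0.489, 0.406]), array([0.041, 0.04 ]), np.float64(80.866)]
```

View pics/w5.png

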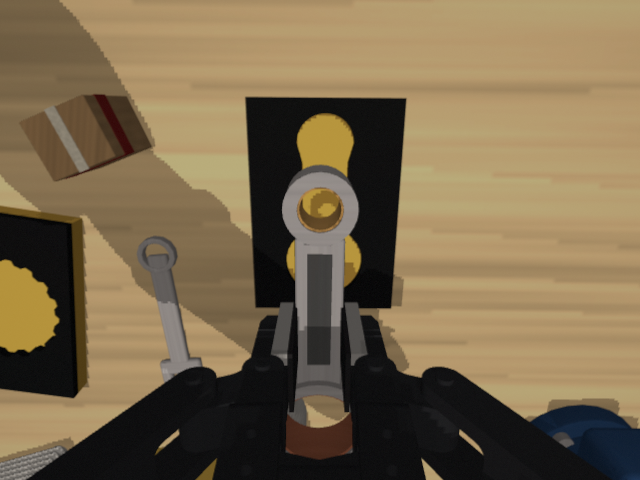

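Request:
apply_moves(jaw=[1, 1, 1, 1, 1], offset=[[0.12, 0.06, 0.6], [0, 0, 0.9], [0, 0, 0.8], [0, 0, 0.4], [0, 0, 0.2]], rot=[[0, 0, 0], [0, 0, 0], [0, 0, 0], [0, 0, 0], [0, 0, 0]])

```text
t: 14.45
tool_pos: [0.5406, 0.4028, 0.0544]
eef_rot: [-0.0, -0.004, 1.0, -0.001]
force: [0.4, -0.0, -1.0]
grip_width: 0.189
grip_force: 49.5
```

Request:
apply_moves(jaw=[1, 1, 1], offset=[[0, 0, 0], [0, 0, 0.03], [0, 0, 0]], rot=[[0, 0, 0], [0, 0, 0], [0, 0, 0]])

```text
t: 14.82
tool_pos: [0.5407, 0.4056, 0.0548]
eef_rot: [0.001, -0.005, 1.0, 0.0]
force: [-0.8, -0.1, -2.1]
grip_width: 0.187
grip_force: 49.5
```

Request:
apply_moves(jaw=[1, 1, 1, 1, 1], offset=[[0.02, 0, 0.04], [0, 0, 0.04], [0, 0, 0.03], [0, 0, 0.02], [0, 0, 0]], rot=[[0, 0, 0], [0, 0, 0], [0, 0, 0], [0, 0, 0], [0, 0, 0]])

```text
t: 15.45
tool_pos: [0.5393, 0.4054, 0.0471]
eef_rot: [-0.0, -0.005, 1.0, -0.0]
force: [-0.3, -0.3, -2.4]
grip_width: 0.193
grip_force: 49.5
```

Request:
apply_moves(jaw=[1, 1, 1], offset=[[0, 0, 0.03], [0, 0, 0.02], [0, 0, 0]], rot=[[0, 0, 0], [0, 0, 0], [0, 0, 0]])

```text
t: 15.82
tool_pos: [0.5394, 0.4055, 0.0454]
eef_rot: [0.0, -0.005, 1.0, 0.0]
force: [-2.0, -1.5, 4.7]
grip_width: 0.192
grip_force: 50.3
```

Request:
apply_moves(jaw=[0.7, 0.5, 0.5, 0.3, 0], offset=[[0, 0, 0], [0, 0, 0], [0, 0, -0.3], [0, 0, -0.8], [0, 0, -0.9]], rot=[[0, 0, 0], [0, 0, 0], [0, 0, 0], [0, 0, 0], [0, 0, 0]])

```text
t: 16.45
tool_pos: [0.5391, 0.4053, 0.1463]
eef_rot: [-0.0, -0.005, 1.0, -0.0]
force: [0.7, 0.8, 0.1]
grip_width: 0.886
grip_force: 0.0
```

Request:
apply_moves(jaw=[0, 0, 0, 0, 0], offset=[[0, 0, -0.9], [0.2, -1, -0.2], [0.2, -1, 0], [0.2, -1, 0], [0.2, -1, 0]], rot=[[0, 0, 0], [0, 0, 0], [0, 0, 0], [0, 0, 0], [0, 0, 0]])

```text
t: 17.08
tool_pos: [0.501, 0.2035, 0.201]
eef_rot: [0.001, -0.005, 1.0, 0.0]
force: [0.8, 0.3, 0.0]
grip_width: 1.004
grip_force: 0.0
```

```bash
python3 - <<'E'
from h import *
im=snap('wrist','w6')
to(0.453,-0.0935,.2,0)
E
```

```text
{'pos': array([0.5001, 0.1953, 0.2007]), 'off': array([ 0.96, -5.77,  0.05]), 'rot': array([-0.33, -0.03,  0.15]), 'off_after': array([ 0.94, -5.78,  0.01])}
```

Request:
apply_moves(jaw=[0, 0, 0, 0, 0], offset=[[0.2, -1, 0], [0.2, -1, 0], [0.2, -1, 0], [0.2, -1, 0], [0.1, -1, 0]], rot=[[0, 0, 0], [0, 0, 0], [0, 0, 0], [0, 0, 0], [0, 0, 0]])

```text
t: 17.75
tool_pos: [0.4584, -0.0467, 0.2009]
eef_rot: [0.001, -0.005, 1.0, -0.0]
force: [0.3, 0.2, 0.6]
grip_width: 1.001
grip_force: 0.0
```

```bash
python3 - <<'E'
from h import *
to(0.453,-0.0935,.2,0)
E
```

```text
{'pos': array([ 0.4584, -0.0467,  0.2009]), 'off': array([ 0.12, -0.93,  0.02]), 'rot': array([-0.01,  0.1 ,  0.56]), 'off_after': array([ 0.11, -0.94,  0.02])}
```

View pics/w6.png

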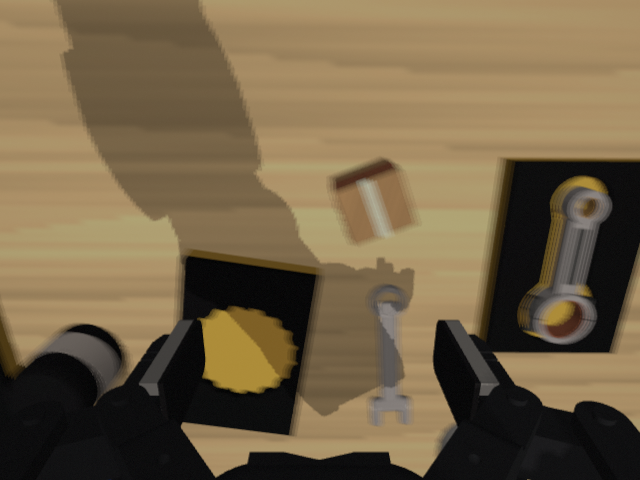

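The rod is home, at (570,260), and the carton is untouched. Next the sprocket.

Request:
apply_moves(jaw=[0, 0.3, 0.3, 0.3], offset=[[0.12, -0.85, 0.3], [0, 0, 0.8], [0, 0, 0.9], [0, 0, 0]], rot=[[0, 0, 0], [0, 0, 0], [0, 0, 0], [0, 0, 0]])

```text
t: 18.25
tool_pos: [0.4516, -0.0876, 0.0985]
eef_rot: [-0.002, -0.005, 1.0, 0.0]
force: [1.0, 0.8, 1.3]
grip_width: 0.699
grip_force: 0.0
```

```bash
python3 - <<'E'
from h import *
im=snap('wrist','w7'); print(arm.search_frame('wrist','sprocket')[:1])
to(0.453,-0.0935,.033,0)
E
```

```text
[{'box': [240.9, 198.9, 374.6, 319.7], 'score': 0.75}]
{'pos': array([ 0.4536, -0.0877,  0.101 ]), 'off': array([ 0.01, -0.11,  1.36]), 'rot': array([-0.  ,  0.03,  0.57]), 'off_after': array([ 0.01, -0.12,  1.36])}
```

View pics/w7.png

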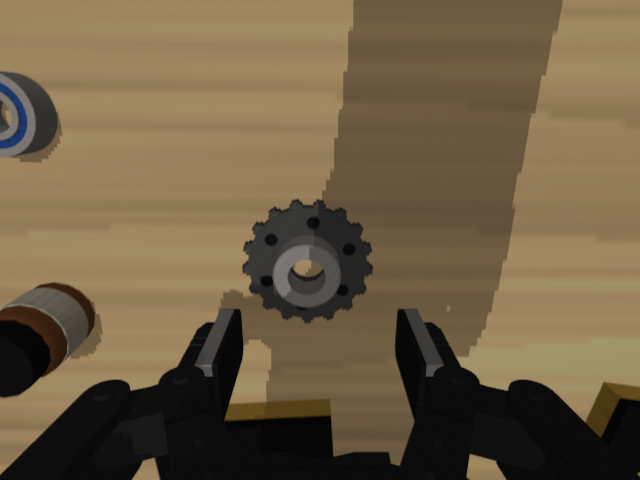

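The boss top is centred at about (307,275) and the fingers at column 319.

```bash
python3 - <<'E'
from h import *
m=p2w('wrist',(307,275),.024); print(m, p2w('wrist',(307.5,261),.004))
to(m[0],m[1],.033,0)
E
```

```text
[ 0.45619485 -0.09275801  0.024     ] [ 0.45624312 -0.09298859  0.004     ]
{'pos': array([ 0.4536, -0.0877,  0.101 ]), 'off': array([-0.05, -0.1 ,  1.36]), 'rot': array([-0.  ,  0.03,  0.57]), 'off_after': array([-0.05, -0.1 ,  1.36])}
```

Request:
apply_moves(jaw=[0.4, 0.4, 0.4, 0.4, 0.4], offset=[[-0.05, -0.1, 0.4], [0, 0, 0.5], [0, 0, 0.3], [0, 0, 0.15], [0, 0, 0]], rot=[[0, 0, 0], [0, 0, 0], [0, 0, 0], [0, 0, 0], [0, 0, 0]])

```text
t: 18.98
tool_pos: [0.4563, -0.0929, 0.0332]
eef_rot: [0.001, -0.005, 1.0, -0.0]
force: [0.1, -0.1, 1.4]
grip_width: 0.604
grip_force: 0.0
```

Request:
apply_moves(jaw=[0.4], offset=[[0, 0, 0]], rot=[[0, 0, 0]])

```text
t: 19.1
tool_pos: [0.4562, -0.093, 0.0333]
eef_rot: [0.001, -0.005, 1.0, -0.0]
force: [0.4, 0.0, 0.1]
grip_width: 0.601
grip_force: 0.0
```

Down another 1.5 mm, then close and lift.

Request:
apply_moves(jaw=[0.4, 1, 1, 1, 1], offset=[[0, 0, 0.03], [0, 0, 0], [0, 0, 0], [0, 0, 0], [0, 0, 0]], rot=[[0, 0, 0], [0, 0, 0], [0, 0, 0], [0, 0, 0], [0, 0, 0]], squeeze=60)

```text
t: 19.73
tool_pos: [0.4557, -0.093, 0.0314]
eef_rot: [0.0, -0.005, 1.0, -0.0]
force: [-1.2, -0.1, 7.9]
grip_width: 0.396
grip_force: 58.8
```

Request:
apply_moves(jaw=[1, 1, 1, 1, 1], offset=[[0, 0, -0.1], [0, 0, -0.5], [0, 0, -0.9], [0, 0, -0.9], [0, 0, -0.9]], rot=[[0, 0, 0], [0, 0, 0], [0, 0, 0], [0, 0, 0], [0, 0, 0]])

```text
t: 20.35
tool_pos: [0.4548, -0.0928, 0.1972]
eef_rot: [-0.0, -0.005, 1.0, 0.0]
force: [1.7, 0.4, -3.5]
grip_width: 0.397
grip_force: 60.1
```

Request:
apply_moves(jaw=[1, 1, 1, 1, 1], offset=[[-0.2, 1, -0.4], [-0.3, 1, 0], [-0.5, 1, 0], [-0.8, 0.85, 0], [-0.8, 0.8, 0]], rot=[[0, 0, 0], [0, 0, 0], [0, 0, 0], [0, 0, 0], [0, 0, 0]])

```text
t: 20.98
tool_pos: [0.5837, 0.1424, 0.2157]
eef_rot: [-0.0, -0.005, 1.0, -0.0]
force: [0.9, 0.3, -2.3]
grip_width: 0.391
grip_force: 60.4
```

Request:
apply_moves(jaw=[1, 1, 1, 1], offset=[[-0.8, 0, 0.3], [0, 0, 0.7], [0, 0, 0.7], [0, 0, 0]], rot=[[0, 0, 0], [0, 0, 0], [0, 0, 0], [0, 0, 0]])

```text
t: 21.48
tool_pos: [0.6209, 0.1405, 0.1276]
eef_rot: [-0.004, -0.005, 1.0, -0.001]
force: [0.1, -0.9, -2.2]
grip_width: 0.395
grip_force: 60.4
```

```bash
python3 - <<'E'
from h import *
im=snap('wrist','w8')
to(0.6255,0.1415,.0485,0)
E
```

```text
{'pos': array([0.6224, 0.1409, 0.1299]), 'off': array([-0.07,  0.01,  1.63]), 'rot': array([-0.05, -0.19,  0.55]), 'off_after': array([-0.06,  0.01,  1.63])}
```

View pics/w8.png

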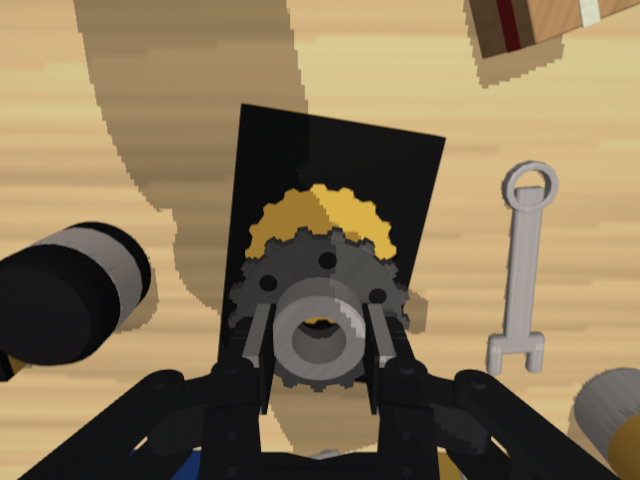

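The sprocket is level in the grip. The cut-out's arc runs from (246,253) over (320,184) to (396,253).

```bash
python3 - <<'E'
from h import *
P=np.array([p2w('wrist',u,.022)[:2] for u in((246,250),(396,252),(320,184),(264,212),(376,208))]);A=np.c_[2*P,np.ones(len(P))];s=np.linalg.lstsq(A,(P**2).sum(1),rcond=None)[0]
print(s[:2],np.sqrt(s[2]+s[:2]@s[:2]))
E
```

```text
[0.62756769 0.14365387] 0.04531647663586552
```

Request:
apply_moves(jaw=[1, 1, 1, 1, 1], offset=[[-0.06, 0.01, 0.4], [0, 0, 0.5], [0, 0, 0.4], [0, 0, 0.2], [0, 0, 0]], rot=[[0, 0, 0], [0, 0, 0], [0, 0, 0], [0, 0, 0], [0, 0, 0]])

```text
t: 22.15
tool_pos: [0.6263, 0.1418, 0.0556]
eef_rot: [-0.0, -0.005, 1.0, -0.0]
force: [-0.2, -0.3, -2.7]
grip_width: 0.392
grip_force: 60.4
```

Request:
apply_moves(jaw=[1], offset=[[0, 0, 0]], rot=[[0, 0, 0]])

```text
t: 22.28
tool_pos: [0.627, 0.1419, 0.0567]
eef_rot: [0.001, -0.005, 1.0, 0.0]
force: [0.8, -0.4, -2.7]
grip_width: 0.397
grip_force: 60.4
```

Request:
apply_moves(jaw=[1, 1, 1, 1, 1], offset=[[0, 0.01, 0.06], [0, 0, 0.05], [0, 0, 0.04], [0, 0, 0.02], [0, 0, 0]], rot=[[0, 0, 0], [0, 0, 0], [0, 0, 0], [0, 0, 0], [0, 0, 0]])

```text
t: 22.9
tool_pos: [0.6262, 0.1422, 0.0472]
eef_rot: [-0.0, -0.005, 1.0, -0.0]
force: [-0.2, -0.3, -1.2]
grip_width: 0.393
grip_force: 60.4
```

Request:
apply_moves(jaw=[1, 1, 1], offset=[[0, 0, 0.03], [0, 0, 0.02], [0, 0, 0]], rot=[[0, 0, 0], [0, 0, 0], [0, 0, 0]])

```text
t: 23.28
tool_pos: [0.6265, 0.1423, 0.0465]
eef_rot: [0.001, -0.005, 1.0, -0.0]
force: [-4.4, -1.0, 10.2]
grip_width: 0.393
grip_force: 62.0
```

Request:
apply_moves(jaw=[0.5, 0.35, 0.3, 0.3, 0.3], offset=[[0, 0, 0], [0, 0, 0], [0, 0, -0.3], [0, 0, -0.8], [0, 0, -1]], rot=[[0, 0, 0], [0, 0, 0], [0, 0, 0], [0, 0, 0], [0, 0, 0]])

```text
t: 23.9
tool_pos: [0.6258, 0.1422, 0.1509]
eef_rot: [-0.001, -0.005, 1.0, -0.0]
force: [0.4, -0.3, -0.3]
grip_width: 0.7
grip_force: 0.0
```

Request:
apply_moves(jaw=[0.3, 0.3, 0.3, 0.3, 0.3], offset=[[0.3, -0.2, -0.9], [1, -0.6, 0], [1, -0.6, 0], [0.8, -0.9, 0], [0.7, -1, 0]], rot=[[0, 0, 0], [0, 0, 0], [0, 0, 0], [0, 0, 0], [0, 0, 0]])

```text
t: 24.52
tool_pos: [0.4366, -0.0254, 0.1959]
eef_rot: [0.001, -0.005, 1.0, -0.0]
force: [0.9, -2.0, 0.1]
grip_width: 0.697
grip_force: 0.0
```

Request:
apply_moves(jaw=[0.3, 0.3, 0.3, 0.3, 0.3], offset=[[0.6, -1, 0], [0.5, -1, 0], [0.1, -1, 0], [0, -1, 0], [0, -0.4, 0]], rot=[[0, 0, 0], [0, 0, 0], [0, 0, 0], [0, 0, 0], [0, 0, 0]])

```text
t: 25.15
tool_pos: [0.3797, -0.2483, 0.1958]
eef_rot: [0.001, -0.003, 1.0, -0.001]
force: [0.4, 1.4, -0.1]
grip_width: 0.7
grip_force: 0.0
```

```bash
python3 - <<'E'
from h import *
to(0.3745,-.244,.09,0)
E
```

```text
{'pos': array([ 0.3797, -0.2483,  0.1958]), 'off': array([0.11, 0.09, 2.12]), 'rot': array([-0.1 ,  0.09,  0.33]), 'off_after': array([0.1 , 0.09, 2.12])}
```

Request:
apply_moves(jaw=[0.3, 0.3, 0.3, 0.3], offset=[[0.1, 0.1, 0.7], [0, 0, 0.9], [0, 0, 0.3], [0, 0, 0]], rot=[[0, 0, 0], [0, 0, 0], [0, 0, 0], [0, 0, 0]])

```text
t: 25.65
tool_pos: [0.3747, -0.24, 0.0996]
eef_rot: [-0.001, -0.005, 1.0, 0.0]
force: [0.3, 0.8, 1.1]
grip_width: 0.7
grip_force: 0.0
```

```bash
python3 - <<'E'
from h import *
im=snap('wrist','w9')
to(0.3745,-.244,.033,0)
for r in arm.search_frame('wrist','bearing')[:3]:
    b=np.array(r['box']);print(r['score'],b.round(),p2w('wrist',(b[:2]+b[2:])/2,.009).round(4))
E
```

```text
{'pos': array([ 0.3752, -0.2403,  0.1003]), 'off': array([ 0.01, -0.07,  1.35]), 'rot': array([-0.  ,  0.01,  0.55]), 'off_after': array([ 0.01, -0.07,  1.35])}
0.77 [275. 225. 349. 295.] [ 0.3755 -0.2431  0.009 ]
0.68 [297.  20. 420. 156.] [ 0.2841 -0.2206  0.009 ]
0.6 [ 97.  32. 194. 126.] [ 0.2811 -0.3247  0.009 ]
```

View pics/w9.png

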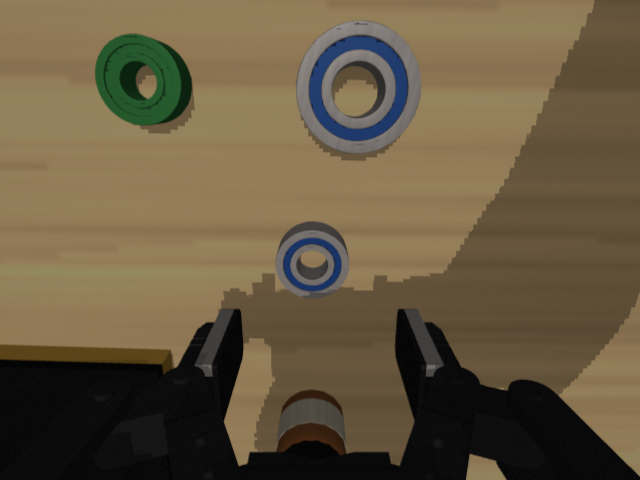

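The small blue bearing is centred at (312,264), between the fingers. The large blue and green ones are behind it and the jar is ahead.

Request:
apply_moves(jaw=[0.4, 0.4, 0.4, 0.4, 0.4], offset=[[-0.02, -0.05, 0.4], [0, 0, 0.5], [0, 0, 0.35], [0, 0, 0.16], [0, 0, 0]], rot=[[0, 0, 0], [0, 0, 0], [0, 0, 0], [0, 0, 0], [0, 0, 0]])

```text
t: 26.38
tool_pos: [0.3763, -0.2428, 0.0297]
eef_rot: [0.0, -0.005, 1.0, -0.0]
force: [0.4, 0.7, -0.5]
grip_width: 0.602
grip_force: 0.0
```

Request:
apply_moves(jaw=[1, 1, 1, 1, 1], offset=[[0, 0, 0], [0, 0, 0], [0, 0, 0], [0, 0, 0], [0, 0, 0]], rot=[[0, 0, 0], [0, 0, 0], [0, 0, 0], [0, 0, 0], [0, 0, 0]], squeeze=45)

```text
t: 27.0
tool_pos: [0.3764, -0.2429, 0.0305]
eef_rot: [0.001, -0.005, 1.0, -0.0]
force: [-0.5, 1.4, 5.5]
grip_width: 0.44
grip_force: 44.4
```

Request:
apply_moves(jaw=[1, 1, 1, 1, 1], offset=[[0, 0, -0.1], [0, 0, -0.5], [0, 0, -0.9], [0, 0, -0.9], [0, 0, -0.9]], rot=[[0, 0, 0], [0, 0, 0], [0, 0, 0], [0, 0, 0], [0, 0, 0]])

```text
t: 27.62
tool_pos: [0.3756, -0.2425, 0.1965]
eef_rot: [0.0, -0.005, 1.0, -0.0]
force: [-0.0, -1.1, -2.2]
grip_width: 0.438
grip_force: 45.3
```

Request:
apply_moves(jaw=[1, 1, 1, 1, 1], offset=[[-0.7, -0.7, 0], [-0.75, -0.75, 0], [-0.75, -0.75, 0], [-0.7, -0.75, 0.3], [0, 0, 0.7]], rot=[[0, 0, 0], [0, 0, 0], [0, 0, 0], [0, 0, 0], [0, 0, 0]])

```text
t: 28.25
tool_pos: [0.525, -0.3922, 0.1451]
eef_rot: [0.002, -0.004, 1.0, -0.002]
force: [-0.8, 0.6, -1.4]
grip_width: 0.441
grip_force: 45.4
```

Request:
apply_moves(jaw=[1, 1], offset=[[0, 0, 0.4], [0, 0, 0]], rot=[[0, 0, 0], [0, 0, 0]])

```text
t: 28.5
tool_pos: [0.5212, -0.3881, 0.123]
eef_rot: [-0.001, -0.005, 1.0, 0.001]
force: [0.7, 0.1, -0.4]
grip_width: 0.439
grip_force: 45.4
```

```bash
python3 - <<'E'
from h import *
im=snap('wrist','w10')
to(0.5205,-0.390,.05,0)
E
```

```text
{'pos': array([ 0.522 , -0.3886,  0.1245]), 'off': array([ 0.03, -0.03,  1.49]), 'rot': array([ 0.04, -0.05,  0.54]), 'off_after': array([ 0.03, -0.03,  1.49])}
```

View pics/w10.png

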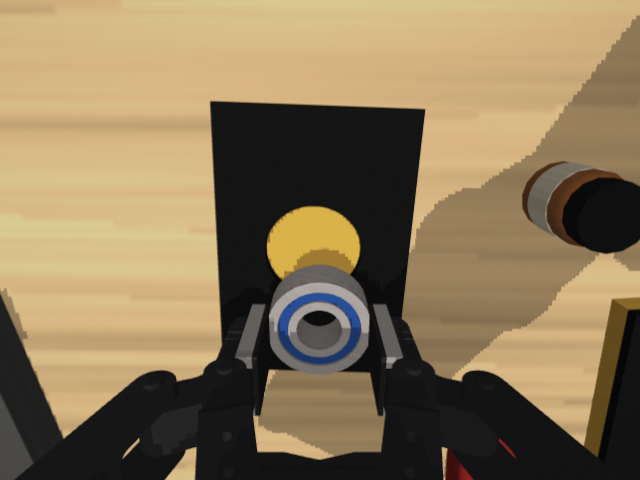

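The bearing is level over its cut-out. The circle's top is at (313,206) and its sides at (267,246) and (360,246). The jar is untouched at (580,205).

```bash
python3 - <<'E'
from h import *
P=np.array([p2w('wrist',u,.022)[:2] for u in((267,247),(360,247),(313,206),(280,218),(346,218))]);A=np.c_[2*P,np.ones(len(P))];s=np.linalg.lstsq(A,(P**2).sum(1),rcond=None)[0]
print(s[:2],np.sqrt(s[2]+s[:2]@s[:2]))
to(*s[:2],.05,0)
E
```

```text
[ 0.52031287 -0.39042103] 0.0274371268972938
{'pos': array([ 0.522 , -0.3886,  0.1245]), 'off': array([ 0.03, -0.04,  1.49]), 'rot': array([ 0.04, -0.05,  0.54]), 'off_after': array([ 0.03, -0.04,  1.49])}
```

Request:
apply_moves(jaw=[1, 1, 1, 1, 1], offset=[[0.03, -0.03, 0.4], [0, 0, 0.5], [0, 0, 0.3], [0, 0, 0.15], [0, 0, 0]], rot=[[0, 0, 0], [0, 0, 0], [0, 0, 0], [0, 0, 0], [0, 0, 0]])

```text
t: 29.18
tool_pos: [0.521, -0.3903, 0.0571]
eef_rot: [0.0, -0.005, 1.0, -0.0]
force: [0.1, -0.7, -1.3]
grip_width: 0.439
grip_force: 45.4
```

Contact expected at TCP z ≈ 0.045.

Request:
apply_moves(jaw=[1, 1, 1, 1, 1], offset=[[0, 0, 0.07], [0, 0, 0.06], [0, 0, 0.04], [0, 0, 0.03], [0, 0, 0]], rot=[[0, 0, 0], [0, 0, 0], [0, 0, 0], [0, 0, 0], [0, 0, 0]])

```text
t: 29.8
tool_pos: [0.5208, -0.3902, 0.0467]
eef_rot: [-0.0, -0.005, 1.0, 0.0]
force: [-0.3, 0.8, -1.5]
grip_width: 0.44
grip_force: 45.4
```

Request:
apply_moves(jaw=[1, 1, 1], offset=[[0, 0, 0.03], [0, 0, 0.02], [0, 0, 0]], rot=[[0, 0, 0], [0, 0, 0], [0, 0, 0]])

```text
t: 30.18
tool_pos: [0.5209, -0.3904, 0.0455]
eef_rot: [0.0, -0.005, 1.0, -0.0]
force: [-1.8, 1.9, 8.3]
grip_width: 0.443
grip_force: 46.4
```

Request:
apply_moves(jaw=[0.5, 0.35, 0.3, 0.3, 0.3], offset=[[0, 0, 0], [0, 0, 0], [0, 0, -0.3], [0, 0, -0.8], [0, 0, -1]], rot=[[0, 0, 0], [0, 0, 0], [0, 0, 0], [0, 0, 0], [0, 0, 0]])

```text
t: 30.8
tool_pos: [0.5205, -0.39, 0.1504]
eef_rot: [-0.001, -0.005, 1.0, 0.0]
force: [0.4, -0.5, 1.1]
grip_width: 0.702
grip_force: 0.0
```

Request:
apply_moves(jaw=[0.3, 0.3, 0.3, 0.3, 0.3], offset=[[0, 0, -1], [0.7, 0.3, -0.7], [1, 0.5, 0], [1, 0.5, 0], [0, 0, 0]], rot=[[0, 0, 0], [0, 0, 0], [0, 0, 0], [0, 0, 0], [0, 0, 0]])

```text
t: 31.42
tool_pos: [0.381, -0.3249, 0.2353]
eef_rot: [-0.001, -0.004, 1.0, 0.0]
force: [0.3, -0.4, 0.4]
grip_width: 0.701
grip_force: 0.0
```

```bash
python3 - <<'E'
from h import *
im=snap('top','t2'); i=im[:,:,::-1]
cv2.imwrite('pics/t2c.png',cv2.resize(i[120:360,80:540],None,fx=1.73,fy=1.73,interpolation=cv2.INTER_CUBIC))
for n in 'piston con_rod sprocket bearing lube_jar plug_carton'.split():
    for r in arm.search_frame('top',n)[:3]:
        b=np.array(r['box']);print(n,round(r['score'],2),b.round().astype(int).tolist(),p2w('top',(b[:2]+b[2:])/2,.025).round(3)[:2])
E
```

```text
piston 0.67 [360, 149, 390, 182] [ 0.644 -0.136]
con_rod 0.68 [116, 190, 137, 248] [0.535 0.405]
sprocket 0.81 [230, 160, 266, 194] [0.624 0.143]
bearing 0.87 [486, 208, 508, 229] [ 0.517 -0.393]
bearing 0.72 [461, 321, 483, 341] [ 0.281 -0.319]
bearing 0.7 [409, 315, 439, 345] [ 0.285 -0.221]
lube_jar 0.96 [416, 221, 442, 248] [ 0.486 -0.245]
plug_carton 0.72 [184, 223, 215, 252] [0.49  0.246]
```

View pics/t2c.png

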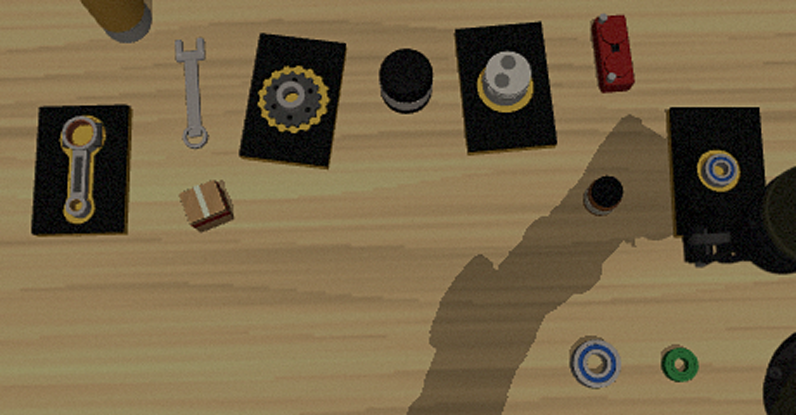

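All four parts sit in their cut-outs: rod (80,170), sprocket (290,98), piston (506,80) and bearing (718,170). The jar and carton are where they were, and the gripper is clear.

```bash
python3 -c "
from workcell import arm
print(arm.hand_in())"
```

```text
the job is handed in; nothing more can be done
None
```

The piston, connecting rod, sprocket and bearing are each lowered into their own foam cut-out and released, the jar and carton show no visible shift, and the job is handed in at about 31 s with no score returned.

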